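# Throw the label rewinder's feed lever into the pinned notch

### The job

The label rewinder is in park. Throw its feed lever over into the notch that is marked by the upright pin on the cover, so that the lever springs right up home in that notch, and take your hand off it. Press the lever's thumb paddle down to free it and feel for the notch; do not force it, and leave the other things on the table where they are.

Things in the scene. Friction and masses are not known exactly. Their poses are not given: they have to be found in the camera images.
- machine: Grey label rewinder, a fixed box 204 x 144 mm, its cover 108 mm above the table, a roll of labels on the rear of it. Origin: on the table, under the lever's upright pivot axis, 82 mm inside the rear face and 122 mm inside the front face. Its own -x axis points out of the front, where the lever leaves a wide mouth; z is up.
- lever_swing (a joint): Swing of the lever about the upright pivot axis (rad): 0 = lever along the machine's -x axis, growing counter-clockwise seen from above (towards the machine's -y side), range -0.46 to 0.50; it stays where it is left. It starts in the wide park pocket, at -0.42 to -0.34; the three notches come at larger values.
- lever_tilt (a joint): Dip of the lever about a level axis at the pivot, 85 mm high (rad): 0 = up, home in a notch or in park; grows as the paddle is pressed, hard stop 0.14. A spring pushes it up (on the paddle 3 N at 0, 8 N at 0.10). From 0.11 it passes under the teeth. Let go under a tooth it stays caught there at about 0.095; pushed on sideways (2 to 6 N) it springs up at the next notch.
- paddle: Black thumb paddle on the end of the lever (a 9 mm steel bar with a square tongue at the gate). Origin: centre of its flat floor, 165 mm from the pivot axis, 90 mm high when the lever is up, 16 mm lower under the teeth. Its x axis points along the lever to the pivot, y across. Floor 36 mm along the lever, 48 mm across. It is forced if pressed or pushed with more than 50 N.
- lever_point (a point): Point on the lever's centre line 100 mm from the pivot axis, right at the notched gate (hidden under the cover's front edge).
- pin: Upright steel pin with a waist, 14 mm across and 18 mm high, standing on the cover above one of the three notches; 100 mm from the pivot axis. Origin: centre of its underside. The other two notches have only flat steel plugs 14 mm across and 3 mm high. Which notch has the pin differs.
- stapler: Black stapler, loose bystander, 36 x 146 x 56 mm; origin centre of the underside.
- tape_measure: Tape measure, loose bystander, 31 x 78 x 54 mm; origin centre of the underside.
- glue_bottle: Slim white glue bottle, loose bystander, 35 mm across, 112 mm high; origin centre of the underside.
- tape_roll: Flat roll of tan tape, loose bystander, 103 x 101 x 25 mm; origin centre of the underside.
- mouth (a point): Middle of the steel gate in the mouth, 90 mm high, 100 mm before the pivot axis. Its notches are nominally at swing -0.08, 0.16 and 0.40, but the gate was set by hand: all are off by up to 0.055 rad (5.5 mm) the same way, which is not measured and must be felt. Notches are 13.5 mm wide for the lever's square 10 mm tongue (0.02 rad of play either way), the teeth between them 8 to 10 mm wide.
- paddle_top (a point): Point above the middle of the paddle's floor, level with the tops of its two upright side rims (14 mm above the floor, 5 mm thick, 36 mm long along the lever, 38 mm clear between them). Shut fingers can stand between the rims from above, press the floor down and push a rim sideways.

How it is judged:
On the way:
1. the lever has been pressed down under the teeth (value of joint lever_tilt above 0.08 rad), for 0.05 s.
At the end, for the whole second after the job is handed in: The lever is up home in the notch under the pin: its dip is below 0.03 rad, the point of the lever at the gate is within 11 mm of the pin seen from above (the next notch is 24 mm away), and it is at rest (value of joint lever_tilt below 0.03 rad and horizontal distance between lever_point and pin below 0.011 m and velocity of joint lever_swing between -0.1 and 0.1 rad/s); the robot touches nothing.
It fails at once if the paddle is forced (more than 50 N from the robot) (contact force between any of the fingers, the arm and paddle above 50 N).
It fails at once if a bystander is moved by more than 30 mm (distance of any of stapler, tape_measure, glue_bottle, tape_roll from where it was at the start of the episode above 0.03 m).
It also fails if it takes over 53 s, if anything falls off the work surface, if the arm or the gripper's body presses on something with over 40 N, if the wrist force passes 120 N, or if a joint passes its speed limit or range.

### The arm

A 7-joint arm with a two-finger parallel gripper is mounted at the origin on a cart in front of the work surface, level with it; the furniture and walls round the work are solid. World frame = base frame: x ahead of the robot, y to its left, z up, the work surface at z = 0. Lengths are in m, angles in rad, forces in N, time in s.
With the tool pointing down it reaches from about 0.425 to 0.875 m from the base axis. Payload 8.4 kg.
Tool frame: the origin (TCP) lies on the mounting face of the last link; the fingertips stand 182 mm ahead of it and the grasp point (between the pads) lies 164 mm ahead of it; z points along the fingers, y is the line along which they close (so a half turn about z gives the same grasp; the last joint's range is limited). The gripper opens to 87 mm and grips with 3 to 60 N. Pads are 19 mm wide; open, the fingers measure 117 mm over their backs; the gripper's body (75 mm by 190 mm) begins 51 mm behind the grasp point.
Start: joints at [-1.3, 0.333, 0.04, 1.465, -0.013, 1.343, -0.059], TCP at [0.235, 0.606, 0.405] pointing down, gripper open.
Joint ranges: [-2.58, 2.58], [-0.38, 2.09], [-1.3, 1.39], [0.25, 2.4], [-1.5, 4.64], [0.08, 2.09], [-2.65, 2.65]. Speed limits (rad/s): [2.22, 2.22, 2.79, 2.79, 3.14, 3.14, 3.14].

### API

Orientations are given as a unit quaternion [x, y, z, w].
In Python, from rig import read_state, snapshot, job, search_frame, regions_of gives the robot as it stands.
- The arm moves only by the tool carry_out, never from a script. Its argument "plan" is a list of rows, each an object with "slide": the shift along the tool's x, y, z in mm, a list of three; "angular": the turn, a rotation vector about the tool's x, y, z in degrees, a list of three. A call has exactly 10 rows; each row is the pose to reach, as a shift and turn from the pose commanded when the call began, along the tool's axes at that moment; what a row does not reach only later rows make up. A row lasts 1/12 s, in which the tool goes at most 41.7 mm and 7.16 degrees, less where a joint would pass 70% of its speed; a pose out of reach is approached as far as the arm can. A call with a gripper value outside its range is refused whole. "gripper" is the opening in per cent of the stroke, from 0 (shut) to 100 (fully open), set as the call begins (left out, the last holds). The fingers move at their own pace and stop on an object; "squeeze" is the grip in N (left out, the last holds). Time passes only in rows, so rows that repeat a pose let the fingers close, or fill a call up. It gives the time, the measured TCP pose, the force, the opening and the grip force at its end, in the units of the state.
- read_state(): the state, without advancing time (a new reading comes with each control period).
- snapshot(name): name is "scene" or "top" or "wrist"; returns a dict with "img" (420x560x3 uint8, blue, green, red), "fx", "fy", "cx", "cy" (pixels), "k1" (the pictures are not rectified: a ray, as slopes to the right and down, at radius r is drawn at 1 + k1 r^2 times it, then the intrinsics apply), "R" (3x3) and "t" (3): a world point X has camera coordinates R X + t. Camera axes: x right, y down, z forward; pixel columns grow to the right and rows downward; lengths in m; the calibration is good to about 2 mm. A picture is of the moment at which its call begins. There is no depth.
- job.job_done(): hands the job in; it is judged then, once.
Trained networks look in a picture, given as the dict that the camera call returned (one of the last four; its "shot" number tells which), for a name from the list of things; names that differ only in an ending like _2 or _b are one class to them, and where a whole thing is asked for, a point or a joint stands for the part that bears it (a point fixed in the world has none). Each returns a list of dicts, best first, with "confidence" (0 to 1); they miss things now and then, are a little off and sometimes report something else, mostly with a low value. They report only what shows in the picture. A call takes as long as a camera call.
- search_frame(name, picture): "bbox" ([left, top, right, bottom] in pixels, round what is visible of it).
- regions_of(name, picture): "region" (420x560 bool, what is visible of it) and "bbox" ([left, top, right, bottom] in pixels, round what is visible of it).
The state is a dict: "time_s": time; "joint_pos": joint angles; "qvel": joint speeds; "joint_efforts": joint torques, N m; "eef_pos": TCP position; "tool_rot": TCP orientation; "force": force on the tool from outside, world axes, zero at the start; "moment": the same for the moment, N m; "grip_width": finger opening in m; "gripper_force": force on a finger pad.
Only numpy, scipy, OpenCV 4.12 (cv2) and the standard library are available. Lean on these libraries where they do the work, as an engineer would, in place of code of your own. Each camera call takes 0.05 s, during which the arm holds its last target. There are 200 camera calls.

## Working session

There is one attempt and no reset: what is moved stays moved. The work goes in short steps, Python scripts to look and compute and a tool call to move; the robot and the scene stay as the last step left them, time stands still between calls to the robot, and variables do not carry over. Pictures are saved under pics/ and viewed, at most 10 in all, crops included, and the job is handed in when it is done.

Besides the shell and the picture viewer there is one more tool, called after "Emit:" by a JSON object that holds its "op" and its "data". carry_out: Moves the arm, as the interface text tells. Its arguments: {"type":"object","properties":{"plan":{"type":"array"},"gripper":{"type":"number"},"squeeze":{"type":"number"}},"required":["plan"]}

```bash
mkdir -p pics; cat > h.py <<'E'
import numpy as np, cv2
from rig import read_state, snapshot, job, search_frame, regions_of
def ray(p,uv):
    K=np.array([[p['fx'],0,p['cx']],[0,p['fy'],p['cy']],[0,0,1.]])
    xd=(uv[0]-p['cx'])/p['fx'],(uv[1]-p['cy'])/p['fy']
    x=np.array(xd)
    for _ in range(20): x=np.array(xd)/(1+p['k1']*(x@x))
    R=np.array(p['R']);t=np.array(p['t'])
    d=R.T@np.array([x[0],x[1],1]); return -R.T@t,d/np.linalg.norm(d)
def atz(p,uv,z):
    c,d=ray(p,uv); return c+d*(z-c[2])/d[2]
def tri(obs):
    A=0;b=0
    for p,uv in obs:
        c,d=ray(p,uv);P=np.eye(3)-np.outer(d,d);A=A+P;b=b+P@c
    X=np.linalg.solve(A,b)
    return X,[np.linalg.norm((np.eye(3)-np.outer(d,d))@(X-c)) for c,d in [ray(p,uv) for p,uv in obs]]
def proj(p,X):
    x=np.array(p['R'])@X+np.array(p['t']);s=x[:2]/x[2];s=s*(1+p['k1']*(s@s))
    return np.array([p['fx']*s[0]+p['cx'],p['fy']*s[1]+p['cy']])
E
cat > a.py <<'E'
from h import *
s=read_state();print({k:np.round(s[k],3) for k in s})
for n in ['scene','top']:
    p=snapshot(n);cv2.imwrite(f'pics/{n}0.png',p['img'])
    print(n,-np.array(p['R']).T@p['t'])
    for o in ['machine','paddle','pin','stapler','tape_measure','glue_bottle','tape_roll']:
        print(o,[(np.round(r['bbox']),round(r['confidence'],2)) for r in search_frame(o,p)[:3]])
E
python3 a.py
```

```text
{'time_s': np.float64(0.0), 'joint_pos': array([-1.3  ,  0.334,  0.04 ,  1.466, -0.013,  1.343, -0.058]), 'qvel': array([-0.001, -0.001, -0.001, -0.001, -0.001,  0.001, -0.001]), 'joint_efforts': array([-1.0000e-03, -6.5634e+01,  1.3340e+00, -4.0382e+01, -6.0000e-02,
        4.4000e-02,  0.0000e+00]), 'eef_pos': array([0.235, 0.606, 0.404]), 'tool_rot': array([ 0.184,  0.983, -0.001, -0.   ]), 'force': array([ 0.616, -0.   ,  0.146]), 'moment': array([-0.004,  0.022,  0.037]), 'gripper_force': np.float64(0.0), 'grip_width': np.float64(0.087)}
scene [ 0.07573271 -0.46869927  0.75471204]
machine [(array([306., 189., 431., 265.]), 0.62)]
paddle [(array([310., 184., 330., 210.]), 0.74)]
pin [(array([342., 213., 348., 220.]), 0.56)]
stapler [(array([199., 161., 244., 210.]), 0.92), (array([254., 161., 261., 194.]), 0.46)]
tape_measure [(array([307., 185., 335., 206.]), 0.69), (array([356., 321., 396., 346.]), 0.6)]
glue_bottle [(array([251., 163., 263., 196.]), 0.94)]
tape_roll [(array([181., 151., 218., 179.]), 0.91)]
top [ 0.40595626 -0.07155436  1.11122706]
machine [(array([266., 122., 388., 224.]), 0.56)]
paddle []
pin [(array([263., 124., 389., 223.]), 0.65)]
stapler [(array([264., 181., 284., 204.]), 0.72), (array([168., 205., 187., 267.]), 0.64)]
tape_measure [(array([378., 238., 400., 266.]), 0.9)]
glue_bottle [(array([192., 202., 210., 217.]), 0.56)]
tape_roll [(array([109., 209., 153., 249.]), 0.85)]
```

```bash
python3 -c "
import cv2,numpy as np
a=cv2.imread('pics/scene0.png');b=cv2.imread('pics/top0.png')
cv2.imwrite('pics/c0.png',np.vstack([cv2.resize(a[160:280,280:440],(800,600))[:300*2][::1]])) 
cv2.imwrite('pics/c1.png',cv2.resize(b[110:250,220:410],(800,590),interpolation=cv2.INTER_CUBIC))"
```

```text
(no output)
```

View pics/c0.png

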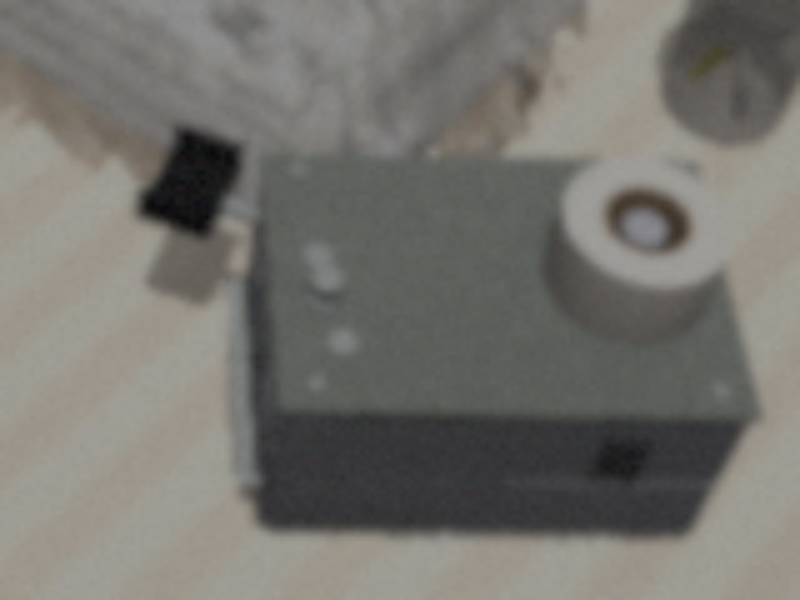

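View pics/c1.png

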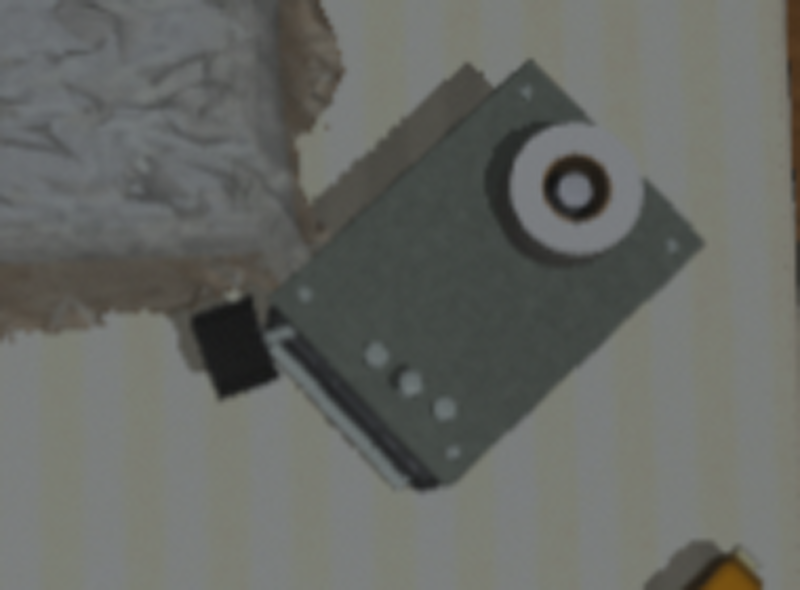

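Pin is the middle of the three markers: top crop pin (410,381), plugs (376,354) and (445,408). The scene crop shows pin (328,278). The paddle is at (235,347) in the top crop. The machine has its front facing lower left, and there is a grey cloth-like object beside the paddle. I will localise.

```bash
cat > b.py <<'E'
from h import *
p=snapshot('top');q=snapshot('scene')
f=lambda c:(220+c[0]/800*190-.5,110+c[1]/590*140-.5)
g=lambda c:(280+c[0]/5-.5,160+c[1]/5-.5)
C=[np.array(atz(p,f(c),.108)) for c in [(530,60),(703,243),(450,487),(270,305)]]
for c in C: print('corner',c.round(4))
print([np.linalg.norm(C[i]-C[(i+1)%4]).round(4) for i in range(4)])
for n,a,b in [('pl1',(376,354),(318,252)),('pin',(410,381),(328,272)),('pl2',(445,408),(342,342)),('paddle',(235,347),(190,183)),('cor',(703,243),(758,412)),('cor2',(450,487),(272,412)),('roll',(575,188),(642,226))]:
    X,e=tri([(p,f(a)),(q,g(b))]);print(n,X.round(4),np.round(e,4),atz(p,f(a),.111 if n!='paddle' else .09).round(4))
xa=(C[0]+C[1]-C[2]-C[3]);xa/=np.linalg.norm(xa);ya=C[0]+C[3]-C[1]-C[2]
yaw=np.arctan2(xa[1],xa[0]);print('yaw',yaw, np.arctan2(ya[1],ya[0])-np.pi/2)
fr=(C[2]+C[3])/2;re=(C[0]+C[1])/2
print('front-122',fr+xa*.122,'rear-82',re-xa*.082)
E
python3 b.py
```

```text
corner [ 0.7144 -0.2896  0.108 ]
corner [ 0.61   -0.3843  0.108 ]
corner [ 0.4748 -0.2387  0.108 ]
corner [ 0.5754 -0.1415  0.108 ]
[np.float64(0.1409), np.float64(0.1987), np.float64(0.1399), np.float64(0.2032)]
pl1 [ 0.5481 -0.1995  0.1109] [0.0006 0.0006] [ 0.5476 -0.199   0.111 ]
pin [ 0.5312 -0.2157  0.1261] [0.0006 0.0006] [ 0.5327 -0.2174  0.111 ]
pl2 [ 0.5181 -0.2368  0.1091] [0.0001 0.0001] [ 0.5178 -0.2364  0.111 ]
paddle [ 0.5548 -0.1229  0.0906] [0.0001 0.0001] [ 0.5548 -0.1229  0.09  ]
cor [ 0.6104 -0.3847  0.1078] [0.0005 0.0005] [ 0.6094 -0.3833  0.111 ]
cor2 [ 0.4737 -0.2378  0.1052] [0.0018 0.0018] [ 0.4745 -0.2382  0.111 ]
roll [ 0.6328 -0.3042  0.1424] [0.0004 0.0004] [ 0.6404 -0.312   0.111 ]
yaw -0.8197171014051029 -0.8186910011272016
front-122 [ 0.60833346 -0.27924388  0.108     ] rear-82 [ 0.60625455 -0.27701714  0.108     ]
```

View pics/scene0.png

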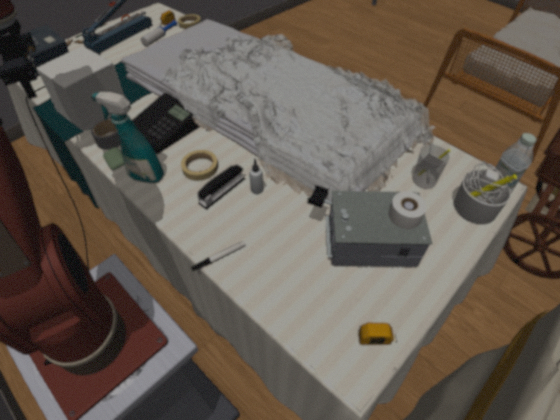

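View pics/top0.png

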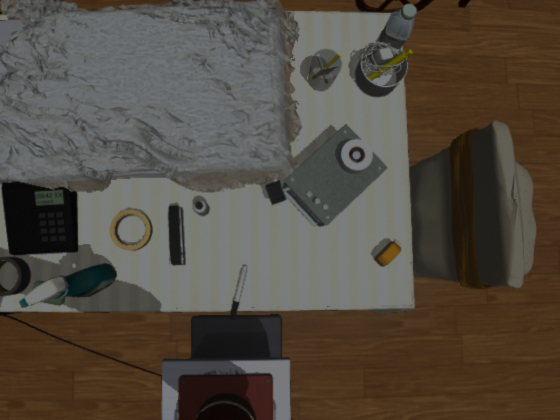

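```bash
cat > c.py <<'E'
from h import *
p=snapshot('top');q=snapshot('scene')
for z in (0,.05,.1,.15): print(z,atz(p,(288,175),z).round(3),proj(q,atz(p,(288,175),z)).round(0), 'fringe',proj(q,atz(p,(230,190),z)).round(0))
print('spray',atz(p,(75,285),.1).round(3),tri([(p,(27,302)),(q,(97,95))]))
img=np.hstack([cv2.resize(q['img'][120:220,250:400],(450,300)),np.zeros((300,5,3),np.uint8),cv2.resize(p['img'][120:220,200:320],(340,300))])
cv2.imwrite('pics/d.png',cv2.convertScaleAbs(img,alpha=1.3))
piv=np.array([.607,-.278]);yaw=-.819
for s in (-.4,.06,.13,.16):
    a=yaw+np.pi+s;print(s,'paddle',(piv+.165*np.array([np.cos(a),np.sin(a)])).round(4),'ang',round(a,3))
E
python3 c.py
```

```text
0 [ 0.611 -0.16  -0.   ] [341. 215.] fringe [288. 193.]
0.05 [ 0.602 -0.156  0.05 ] [340. 204.] fringe [286. 182.]
0.1 [ 0.593 -0.152  0.1  ] [338. 191.] fringe [285. 170.]
0.15 [ 0.584 -0.148  0.15 ] [337. 177.] fringe [284. 157.]
spray [0.342 0.337 0.1  ] (array([0.31966368, 0.36626248, 0.25807878]), [np.float64(0.0009438458569842628), np.float64(0.0009438458569841485)])
-0.4 paddle [ 0.5501 -0.1231] ang 1.923
0.06 paddle [ 0.4873 -0.1644] ang 2.383
0.13 paddle [ 0.4796 -0.1731] ang 2.453
0.16 paddle [ 0.4766 -0.177 ] ang 2.483
```

View pics/d.png

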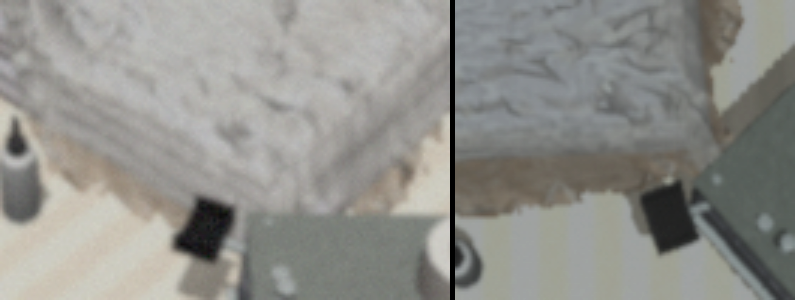

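Mattress-like pad beside the paddle looks about 0.1 m high, and the spray bottle (0.26 m tall) stands under the straight path, so I go up first, then across.

Emit:
{"op": "carry_out", "data": {"plan": [{"slide": [0, 0, -40], "angular": [0, 0, 0]}, {"slide": [0, 0, -80], "angular": [0, 0, 0]}, {"slide": [0, 0, -110], "angular": [0, 0, 0]}, {"slide": [-28, -28, -110], "angular": [0, 0, 0]}, {"slide": [-56, -56, -110], "angular": [0, 0, 0]}, {"slide": [-84, -85, -110], "angular": [0, 0, 0]}, {"slide": [-112, -113, -110], "angular": [0, 0, 0]}, {"slide": [-140, -141, -110], "angular": [0, 0, 0]}, {"slide": [-168, -169, -110], "angular": [0, 0, 0]}, {"slide": [-196, -198, -110], "angular": [0, 0, 0]}], "gripper": 0, "squeeze": 20}}

```text
time_s: 1.83
eef_pos: [0.3465, 0.3486, 0.5149]
tool_rot: [0.184, 0.983, 0.0, 0.0]
force: [0.8, -0.3, 0.7]
grip_width: 0.0282
gripper_force: 0.0
```

Emit:
{"op": "carry_out", "data": {"plan": [{"slide": [-28, -28, 0], "angular": [0, 0, 0]}, {"slide": [-56, -56, 0], "angular": [0, 0, -2]}, {"slide": [-84, -85, 0], "angular": [0, 0, -5]}, {"slide": [-112, -113, 10], "angular": [0, 0, -8]}, {"slide": [-140, -141, 30], "angular": [0, 0, -11]}, {"slide": [-168, -169, 50], "angular": [0, 0, -14]}, {"slide": [-196, -198, 70], "angular": [0, 0, -17]}, {"slide": [-224, -226, 90], "angular": [0, 0, -20]}, {"slide": [-252, -254, 105], "angular": [0, 0, -21]}, {"slide": [-280, -283, 115], "angular": [0, 0, -21]}]}}

```text
time_s: 2.67
eef_pos: [0.5003, -0.0057, 0.402]
tool_rot: [0.001, 1.0, 0.0, -0.0]
force: [0.9, 0.7, -0.0]
grip_width: 0.0004
gripper_force: 0.0
```

Emit:
{"op": "carry_out", "data": {"plan": [{"slide": [-12, -27, 10], "angular": [0, 0, 0]}, {"slide": [-24, -55, 25], "angular": [0, 0, 0]}, {"slide": [-36, -82, 40], "angular": [0, 0, 0]}, {"slide": [-48, -108, 55], "angular": [0, 0, 0]}, {"slide": [-48, -108, 55], "angular": [0, 0, 0]}, {"slide": [-48, -108, 55], "angular": [0, 0, 0]}, {"slide": [-48, -108, 55], "angular": [0, 0, 0]}, {"slide": [-48, -108, 55], "angular": [0, 0, 0]}, {"slide": [-48, -108, 55], "angular": [0, 0, 0]}, {"slide": [-48, -108, 55], "angular": [0, 0, 0]}]}}

```text
time_s: 3.5
eef_pos: [0.5481, -0.1113, 0.3486]
tool_rot: [0.001, 1.0, 0.0, 0.001]
force: [-0.0, 0.3, -0.5]
grip_width: 0.0006
gripper_force: 0.0
```

```bash
cat > d.py <<'E'
from h import *
w=snapshot('wrist');q=snapshot('scene')
print(-np.array(w['R']).T@w['t'],read_state()['eef_pos'],read_state()['force'])
print([(r['bbox'],r['confidence']) for r in search_frame('paddle',w)[:2]])
tip=np.array(read_state()['eef_pos'])-[0,0,.182]
print('tip',proj(w,tip),'floor pred',proj(w,np.array([.5545,-.123,.09])),proj(q,tip))
cv2.imwrite('pics/e.png',np.hstack([cv2.resize(w['img'],(440,330)),cv2.resize(q['img'][110:230,260:380],(330,330))]))
E
python3 d.py
```

```text
[ 0.47240167 -0.11105654  0.32757619] [ 0.54808483 -0.11157385  0.34839907] [-1.36005267 -0.17204068  0.20063594]
[([233.8, 196.9, 297.3, 260.6], 0.64)]
tip [281.99463592 264.74130036] floor pred [267.6541434  229.84635804] [313.97336858 171.99187784]
```

View pics/e.png

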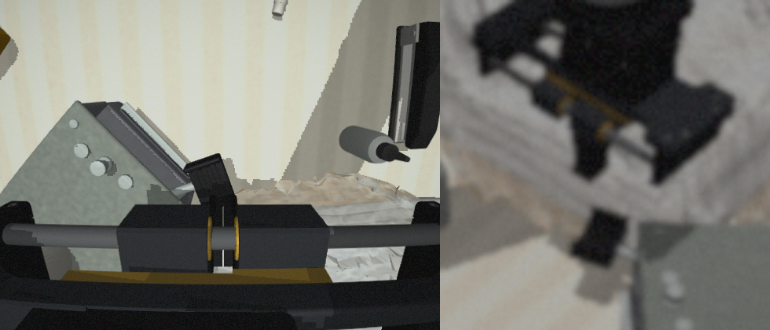

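Wrist view: paddle at about (266,229) in the full picture, matching my prediction (268,230); fingers are just above it. The pad stays clear. I descend between the rims.

Emit:
{"op": "carry_out", "data": {"plan": [{"slide": [-6, -11, 0], "angular": [0, 0, 0]}, {"slide": [-6, -11, 20], "angular": [0, 0, 0]}, {"slide": [-6, -11, 40], "angular": [0, 0, 0]}, {"slide": [-6, -11, 55], "angular": [0, 0, 0]}, {"slide": [-6, -11, 63], "angular": [0, 0, 0]}, {"slide": [-6, -11, 68], "angular": [0, 0, 0]}, {"slide": [-6, -11, 73], "angular": [0, 0, 0]}, {"slide": [-6, -11, 78], "angular": [0, 0, 0]}, {"slide": [-6, -11, 82], "angular": [0, 0, 0]}, {"slide": [-6, -11, 82], "angular": [0, 0, 0]}]}}

```text
time_s: 4.48
eef_pos: [0.5543, -0.1232, 0.2661]
tool_rot: [0.002, 1.0, -0.0, 0.0]
force: [-0.3, 0.9, 3.8]
grip_width: 0.0003
gripper_force: 2.1
```

Emit:
{"op": "carry_out", "data": {"plan": [{"slide": [0, 0, 3], "angular": [0, 0, 0]}, {"slide": [0, 0, 6], "angular": [0, 0, 0]}, {"slide": [0, 0, 9], "angular": [0, 0, 0]}, {"slide": [0, 0, 11], "angular": [0, 0, 0]}, {"slide": [0, 0, 13], "angular": [0, 0, 0]}, {"slide": [0, 0, 14], "angular": [0, 0, 0]}, {"slide": [0, 0, 14], "angular": [0, 0, 0]}, {"slide": [0, 0, 14], "angular": [0, 0, 0]}, {"slide": [0, 0, 14], "angular": [0, 0, 0]}, {"slide": [0, 0, 14], "angular": [0, 0, 0]}]}}

```text
time_s: 5.32
eef_pos: [0.5548, -0.1236, 0.2533]
tool_rot: [0.002, 1.0, -0.0, 0.001]
force: [-0.7, -0.5, 8.2]
grip_width: 0.0006
gripper_force: 3.7
```

Emit:
{"op": "carry_out", "data": {"plan": [{"slide": [0, 0, 2], "angular": [0, 0, 0]}, {"slide": [0, 0, 3], "angular": [0, 0, 0]}, {"slide": [4, -1, 3], "angular": [0, 0, -2]}, {"slide": [9, -2, 3], "angular": [0, 0, -4]}, {"slide": [13, -4, 3], "angular": [0, 0, -6]}, {"slide": [17, -6, 3], "angular": [0, 0, -8]}, {"slide": [21, -8, 3], "angular": [0, 0, -10]}, {"slide": [26, -10, 3], "angular": [0, 0, -12]}, {"slide": [30, -12, 3], "angular": [0, 0, -14]}, {"slide": [34, -15, 3], "angular": [0, 0, -16]}]}}

```text
time_s: 6.15
eef_pos: [0.5211, -0.1391, 0.2508]
tool_rot: [-0.138, 0.99, -0.001, 0.002]
force: [0.9, -1.6, 8.4]
grip_width: 0.0006
gripper_force: 3.9
```

Emit:
{"op": "carry_out", "data": {"plan": [{"slide": [4.5, -1, 1], "angular": [0, 0, -2]}, {"slide": [9, -2.5, 1], "angular": [0, 0, -4]}, {"slide": [13, -4, 1], "angular": [0, 0, -6]}, {"slide": [17.5, -6, 1], "angular": [0, 0, -9]}, {"slide": [21.5, -7.5, 1], "angular": [0, 0, -12]}, {"slide": [26, -9.5, 1], "angular": [0, 0, -14]}, {"slide": [30, -11.5, 1], "angular": [0, 0, -16]}, {"slide": [34, -14, 1], "angular": [0, 0, -18]}, {"slide": [38, -16, 1], "angular": [0, 0, -20]}, {"slide": [42, -18.5, 1], "angular": [0, 0, -20]}]}}

```text
time_s: 6.98
eef_pos: [0.4857, -0.168, 0.2497]
tool_rot: [-0.308, 0.951, -0.001, 0.002]
force: [1.4, -0.9, 8.4]
grip_width: 0.0007
gripper_force: 4.0
```

```bash
cat > e.py <<'E'
from h import *
import sys
w=snapshot('wrist');t=snapshot('top');q=snapshot('scene')
s=read_state();e=np.array(s['eef_pos']);print(e.round(4),np.round(s['force'],1),s['tool_rot'])
d=e[:2]-[.607,-.278];print('finger r,s',np.hypot(*d),np.arctan2(d[1],d[0])-2.3226)
for n,p in (('w',w),('t',t),('q',q)):
    r=regions_of('paddle',p)[:1]
    for x in r: print(n,x['bbox'],x['confidence'],np.argwhere(x['region']).mean(0)[::-1])
    for sw in (0,.04,.08,.12,.16):
        a=2.3226+sw;print(sw,proj(p,np.array([.607+.165*np.cos(a),-.278+.165*np.sin(a),.074])).round(1),end=' ')
    print()
cv2.imwrite(sys.argv[1],np.hstack([cv2.resize(w['img'][130:340,120:400],(480,360)),cv2.resize(q['img'][150:270,270:376],(318,360))]))
E
python3 e.py pics/f.png
```

```text
[ 0.4855 -0.1684  0.2496] [ 0.7 -1.6  8. ] [-0.30697869  0.95171414 -0.00103121  0.00179127]
finger r,s 0.16364203637982946 0.08517754204798944
w [242.1, 222.7, 311.9, 321.5] 0.83 [278.08040201 241.7758794 ]
0 [292.3 292.3] 0.04 [290.6 281.3] 0.08 [288.4 270.2] 0.12 [285.6 258.9] 0.16 [282.2 247.4] 
0 [289.8 218.1] 0.04 [291.8 220. ] 0.08 [293.8 221.9] 0.12 [295.9 223.7] 0.16 [298.1 225.5] 
q [305.3, 223.7, 322.7, 242.1] 0.69 [313.2037037  233.54320988]
0 [311.1 223.7] 0.04 [311.3 226.1] 0.08 [311.5 228.5] 0.12 [311.9 230.9] 0.16 [312.5 233.3]
```

View pics/f.png

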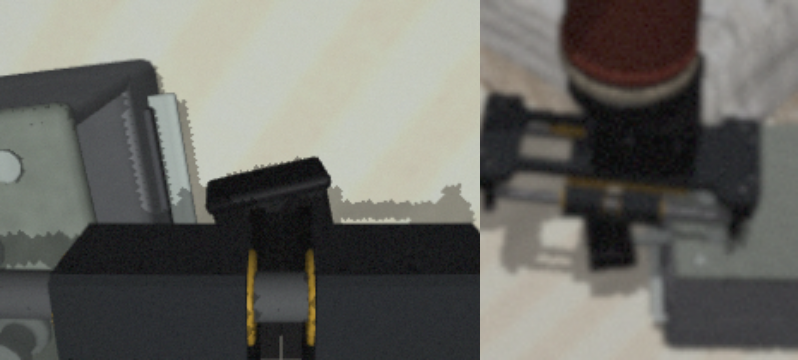

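```bash
cat > f.py <<'E'
from h import *
w=snapshot('wrist');P=np.array([.607,-.278])
for nm,pts in (('outer(24)',[(207,182),(318,158)]),('inner(19)',[(212,209),(330,182)])):
  o=24 if 'out' in nm else 19
  for c in pts:
    X=atz(w,(120+c[0]*280/480,130+c[1]*210/360),.084)[:2]-P
    r=np.hypot(*X);print(nm,r.round(4),'swing',np.arctan2(X[1],X[0])-2.3226-np.arcsin(o/1000/r))
print(read_state()['force'])
E
python3 f.py
```

```text
outer(24) 0.1498 swing 0.09912895204370842
outer(24) 0.1807 swing 0.09905305523702937
inner(19) 0.148 swing 0.07820511061541408
inner(19) 0.1817 swing 0.085091549072201
[ 0.4698173  -1.80281273  8.51176869]
```

Lever followed the fingers and is at about 0.09 in my frame. That may be a little far, as the middle notch could already start there, so I back up by 0.07 while still pressed.

Emit:
{"op": "carry_out", "data": {"plan": [{"slide": [-2, 0.3, 0], "angular": [0, 0, 0]}, {"slide": [-4, 0.7, 0], "angular": [0, 0, 0]}, {"slide": [-6, 1, 0], "angular": [0, 0, 0]}, {"slide": [-8, 1.4, 0], "angular": [0, 0, 0]}, {"slide": [-10, 1.7, 0], "angular": [0, 0, 0]}, {"slide": [-11, 2, 0], "angular": [0, 0, 0]}, {"slide": [-11, 2, 0], "angular": [0, 0, 0]}, {"slide": [-11, 2, 0], "angular": [0, 0, 0]}, {"slide": [-11, 2, 0], "angular": [0, 0, 0]}, {"slide": [-11, 2, 0], "angular": [0, 0, 0]}]}}

```text
time_s: 8.17
eef_pos: [0.4935, -0.1599, 0.2496]
tool_rot: [-0.307, 0.952, -0.001, 0.002]
force: [1.3, 0.1, 8.6]
grip_width: 0.0001
gripper_force: 4.0
```

```bash
cat e.py > g.py; python3 g.py pics/g.png | grep -v '^0'; python3 -c "
import cv2;cv2.imwrite('pics/g.png',cv2.imread('pics/g.png')[:, :480])"
```

```text
[ 0.4935 -0.1599  0.2496] [ 1.8 -1.6  8.3] [-0.30729479  0.9516121  -0.00102756  0.00180616]
finger r,s 0.16377461453411213 0.013567998496175182
w [241.2, 228.2, 314.5, 259.8] 0.65 [279.45099062 241.77476538]
q [307.0, 220.0, 319.4, 234.9] 0.71 [311.94117647 229.97058824]
```

View pics/g.png

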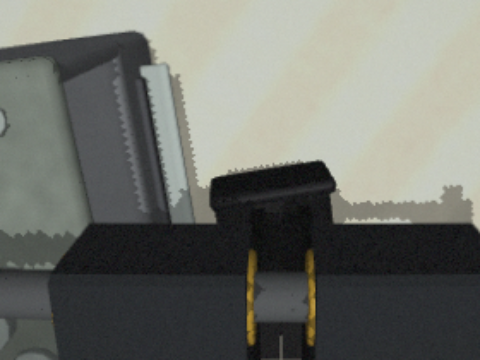

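Emit:
{"op": "carry_out", "data": {"plan": [{"slide": [0, 0, -2], "angular": [0, 0, 0]}, {"slide": [0, 0, -4], "angular": [0, 0, 0]}, {"slide": [0, 0, -6], "angular": [0, 0, 0]}, {"slide": [0, 0, -8], "angular": [0, 0, 0]}, {"slide": [0, 0, -9], "angular": [0, 0, 0]}, {"slide": [0, 0, -10], "angular": [0, 0, 0]}, {"slide": [0, 0, -10], "angular": [0, 0, 0]}, {"slide": [0, 0, -10], "angular": [0, 0, 0]}, {"slide": [0, 0, -10], "angular": [0, 0, 0]}, {"slide": [0, 0, -10], "angular": [0, 0, 0]}]}}

```text
time_s: 9.3
eef_pos: [0.4923, -0.1592, 0.2578]
tool_rot: [-0.307, 0.952, 0.0, -0.0]
force: [-0.3, 0.7, -0.3]
grip_width: 0.0001
gripper_force: 0.0
```

Force is zero, so the lever is caught under a tooth. Now I push sideways gently.

Emit:
{"op": "carry_out", "data": {"plan": [{"slide": [1, -0.1, 0], "angular": [0, 0, 0]}, {"slide": [2, -0.3, 0], "angular": [0, 0, 0]}, {"slide": [3, -0.4, 0], "angular": [0, 0, 0]}, {"slide": [4, -0.6, 0], "angular": [0, 0, 0]}, {"slide": [5, -0.8, 0], "angular": [0, 0, 0]}, {"slide": [6, -1, 0], "angular": [0, 0, 0]}, {"slide": [7, -1.2, 0], "angular": [0, 0, 0]}, {"slide": [8, -1.4, 0], "angular": [0, 0, 0]}, {"slide": [9, -1.6, 0], "angular": [0, 0, 0]}, {"slide": [10, -1.8, 0], "angular": [0, 0, 0]}]}}

```text
time_s: 10.13
eef_pos: [0.4859, -0.166, 0.2581]
tool_rot: [-0.308, 0.951, -0.0, 0.001]
force: [4.7, 2.7, -3.7]
grip_width: 0.0004
gripper_force: 2.9
```

Emit:
{"op": "carry_out", "data": {"plan": [{"slide": [1, -0.2, 0], "angular": [0, 0, 0]}, {"slide": [2, -0.4, 0], "angular": [0, 0, 0]}, {"slide": [3, -0.6, 0], "angular": [0, 0, 0]}, {"slide": [4, -0.8, 0], "angular": [0, 0, 0]}, {"slide": [5, -1, 0], "angular": [0, 0, 0]}, {"slide": [6, -1.3, 0], "angular": [0, 0, 0]}, {"slide": [7, -1.6, 0], "angular": [0, 0, 0]}, {"slide": [7, -1.6, 0], "angular": [0, 0, 0]}, {"slide": [7, -1.6, 0], "angular": [0, 0, 0]}, {"slide": [7, -1.6, 0], "angular": [0, 0, 0]}]}}

```text
time_s: 10.97
eef_pos: [0.4814, -0.1714, 0.2582]
tool_rot: [-0.308, 0.951, -0.0, 0.001]
force: [5.9, 1.7, -4.0]
grip_width: 0.0003
gripper_force: 3.1
```

Emit:
{"op": "carry_out", "data": {"plan": [{"slide": [1, -0.2, 0], "angular": [0, 0, 0]}, {"slide": [2, -0.5, 0], "angular": [0, 0, 0]}, {"slide": [3, -0.7, 0], "angular": [0, 0, 0]}, {"slide": [4, -1, 0], "angular": [0, 0, 0]}, {"slide": [4, -1, 0], "angular": [0, 0, 0]}, {"slide": [4, -1, 0], "angular": [0, 0, 0]}, {"slide": [4, -1, 0], "angular": [0, 0, 0]}, {"slide": [4, -1, 0], "angular": [0, 0, 0]}, {"slide": [4, -1, 0], "angular": [0, 0, 0]}, {"slide": [4, -1, 0], "angular": [0, 0, 0]}]}}

```text
time_s: 11.8
eef_pos: [0.4788, -0.1748, 0.2583]
tool_rot: [-0.308, 0.951, -0.001, 0.001]
force: [5.4, 2.6, -3.1]
grip_width: 0.0002
gripper_force: 2.6
```

Emit:
{"op": "carry_out", "data": {"plan": [{"slide": [1, -0.2, 0], "angular": [0, 0, 0]}, {"slide": [2, -0.5, 0], "angular": [0, 0, 0]}, {"slide": [3, -0.7, 0], "angular": [0, 0, 0]}, {"slide": [4, -1, 0], "angular": [0, 0, 0]}, {"slide": [4, -1, 0], "angular": [0, 0, 0]}, {"slide": [4, -1, 0], "angular": [0, 0, 0]}, {"slide": [4, -1, 0], "angular": [0, 0, 0]}, {"slide": [4, -1, 0], "angular": [0, 0, 0]}, {"slide": [4, -1, 0], "angular": [0, 0, 0]}, {"slide": [4, -1, 0], "angular": [0, 0, 0]}]}}

```text
time_s: 12.63
eef_pos: [0.476, -0.1783, 0.2585]
tool_rot: [-0.308, 0.952, -0.001, 0.001]
force: [5.0, 0.6, -0.7]
grip_width: 0.0005
gripper_force: 2.0
```

Emit:
{"op": "carry_out", "data": {"plan": [{"slide": [1, -0.3, 0], "angular": [0, 0, 0]}, {"slide": [2, -0.6, 0], "angular": [0, 0, 0]}, {"slide": [3, -0.8, 0], "angular": [0, 0, 0]}, {"slide": [3, -0.8, 0], "angular": [0, 0, 0]}, {"slide": [3, -0.8, 0], "angular": [0, 0, 0]}, {"slide": [3, -0.8, 0], "angular": [0, 0, 0]}, {"slide": [3, -0.8, 0], "angular": [0, 0, 0]}, {"slide": [3, -0.8, 0], "angular": [0, 0, 0]}, {"slide": [3, -0.8, 0], "angular": [0, 0, 0]}, {"slide": [3, -0.8, 0], "angular": [0, 0, 0]}]}}

```text
time_s: 13.47
eef_pos: [0.4732, -0.1807, 0.2579]
tool_rot: [-0.307, 0.952, 0.0, -0.0]
force: [1.6, 1.1, 1.1]
grip_width: 0.0005
gripper_force: 0.9
```

Emit:
{"op": "carry_out", "data": {"plan": [{"slide": [0.5, -0.1, 0], "angular": [0, 0, 0]}, {"slide": [1, -0.3, 0], "angular": [0, 0, 0]}, {"slide": [1.5, -0.4, 0], "angular": [0, 0, 0]}, {"slide": [2, -0.6, 0], "angular": [0, 0, 0]}, {"slide": [2, -0.6, 0], "angular": [0, 0, 0]}, {"slide": [2, -0.6, 0], "angular": [0, 0, 0]}, {"slide": [2, -0.6, 0], "angular": [0, 0, 0]}, {"slide": [2, -0.6, 0], "angular": [0, 0, 0]}, {"slide": [2, -0.6, 0], "angular": [0, 0, 0]}, {"slide": [2, -0.6, 0], "angular": [0, 0, 0]}]}}

```text
time_s: 14.3
eef_pos: [0.4718, -0.1828, 0.2582]
tool_rot: [-0.307, 0.952, 0.0, -0.0]
force: [-1.0, 0.7, 5.7]
grip_width: 0.0001
gripper_force: 3.2
```

The vertical force of 5.7 N with the lateral force gone means the lever has sprung up into a notch and rests under my fingertips. I raise the fingers and let it rise.

Emit:
{"op": "carry_out", "data": {"plan": [{"slide": [0, 0, -4], "angular": [0, 0, 0]}, {"slide": [0, 0, -8], "angular": [0, 0, 0]}, {"slide": [0, 0, -12], "angular": [0, 0, 0]}, {"slide": [0, 0, -16], "angular": [0, 0, 0]}, {"slide": [0, 0, -24], "angular": [0, 0, 0]}, {"slide": [0, 0, -40], "angular": [0, 0, 0]}, {"slide": [0, 0, -65], "angular": [0, 0, 0]}, {"slide": [0, 0, -90], "angular": [0, 0, 0]}, {"slide": [0, 0, -110], "angular": [0, 0, 0]}, {"slide": [0, 0, -120], "angular": [0, 0, 0]}]}}

```text
time_s: 15.13
eef_pos: [0.4723, -0.1828, 0.3808]
tool_rot: [-0.307, 0.952, -0.001, 0.001]
force: [-0.5, -0.5, 0.1]
grip_width: 0.0001
gripper_force: 0.0
```

Emit:
{"op": "carry_out", "data": {"plan": [{"slide": [15, 25, -5], "angular": [0, 0, 0]}, {"slide": [20, 60, -10], "angular": [0, 0, 0]}, {"slide": [20, 95, -10], "angular": [0, 0, 0]}, {"slide": [20, 130, -10], "angular": [0, 0, 0]}, {"slide": [20, 160, -10], "angular": [0, 0, 0]}, {"slide": [20, 190, -10], "angular": [0, 0, 0]}, {"slide": [20, 220, -10], "angular": [0, 0, 0]}, {"slide": [20, 240, -10], "angular": [0, 0, 0]}, {"slide": [20, 250, -10], "angular": [0, 0, 0]}, {"slide": [20, 250, -10], "angular": [0, 0, 0]}]}}

```text
time_s: 15.97
eef_pos: [0.3087, 0.01, 0.3875]
tool_rot: [-0.309, 0.951, -0.0, -0.0]
force: [-0.6, -0.9, 0.2]
grip_width: 0.0003
gripper_force: 0.0
```

```bash
cat > i.py <<'E'
from h import *
t=snapshot('top');q=snapshot('scene');P=np.array([.607,-.278])
o=[]
for p in (t,q):
    r=regions_of('paddle',p)[:1]
    for x in r:
        c=np.argwhere(x['region']).mean(0)[::-1];o.append((p,c));print(x['bbox'],x['confidence'],c)
    for z in (.075,.095):print([proj(p,np.array([.607+.165*np.cos(2.3226+s),-.278+.165*np.sin(2.3226+s),z])).round(1) for s in (-.1,.14,.38)])
if len(o)==2: X,e=tri(o);print(X,e,np.hypot(*(X[:2]-P)),np.arctan2(*(X[:2]-P)[::-1])-2.3226)
s=read_state();print(s['force'],s['eef_pos'],s['time_s'])
cv2.imwrite('pics/h.png',np.hstack([cv2.resize(t['img'][130:240,250:360],(400,400),interpolation=cv2.INTER_CUBIC),cv2.resize(q['img'][170:270,280:380],(400,400),interpolation=cv2.INTER_CUBIC)]))
E
python3 i.py
```

```text
[289.0, 212.7, 310.9, 235.4] 0.77 [299.83898305 224.36723164]
[array([285.3, 212.8]), array([297.1, 224.6]), array([311.3, 233.3])]
[array([285.9, 211.9]), array([297.9, 224. ]), array([312.4, 232.9])]
[306.5, 218.4, 324.4, 243.6] 0.75 [314.46582278 228.79240506]
[array([311.2, 217.7]), array([312.2, 231.8]), array([317.6, 246.3])]
[array([311.8, 212.1]), array([312.8, 226.3]), array([318.3, 241. ])]
[ 0.47815639 -0.17945618  0.09129089] [np.float64(0.000298985961080388), np.float64(0.0002989859610803977)] 0.16220837903576318 0.16606594311765654
[-0.53220524 -1.08144246 -0.58479299] [0.30953793 0.00792425 0.38781205] 16.1667
```

View pics/h.png

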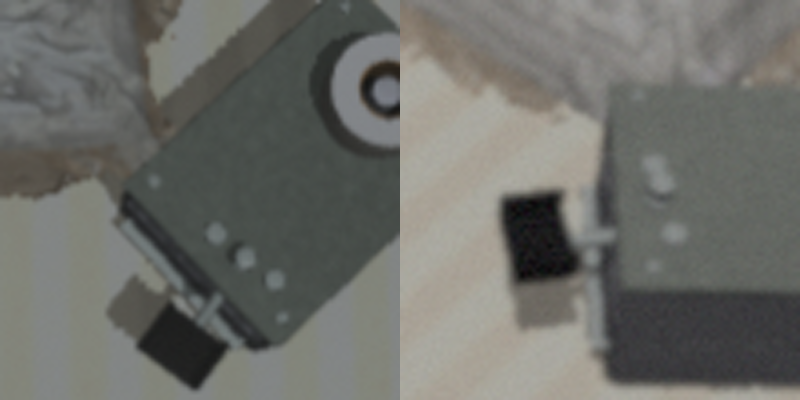

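The lever lies in line with the pin: paddle at top-crop (183,345), pin at (246,256). It measures 91 mm high, so it is home, and swing 0.166 puts it about 3.5 mm from the pin. Nothing else has moved.

```bash
python3 -c "
from rig import job;print(job.job_done())"
```

```text
the job is handed in; nothing more can be done
None
```

The feed lever has sprung up home in the pin's notch (the middle one), about 3.5 mm from the pin at the gate by my camera measurement. The arm is clear of the machine, the bystanders were not touched, and the job is handed in; no verdict came back.

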